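# Zero the comparator's dial gauge

## Robot

A 6-joint arm with a two-finger parallel gripper is mounted at the origin on the work surface. World frame = base frame: x ahead of the robot, y to its left, z up, the work surface at z = 0. Lengths are in m, angles in rad, forces in N, time in s.
With the tool pointing down it reaches from about 0.35 to 0.775 m from the base axis. Payload 5.5 kg.
Tool frame: the origin (TCP) lies midway between the tips of the shut fingers; the grasp point (between the pads) lies 19 mm behind it (r.grip_depth is the distance from the TCP to the grasp point, in m); z points along the fingers, y is the direction in which the jaws open and shut (so a half turn about z gives the same grasp; the last joint's range is limited). The gripper opens to 85 mm and grips with 20 to 120 N. Pads are 22 mm wide; open, the fingers measure 114 mm over their backs; the gripper's body (76 mm by 85 mm) begins 54 mm behind the grasp point. The pads swing forward as they close: fully open they stand 13 mm farther back than shut.
Start: joints at [1.076, 0.313, 0.046, 1.304, 0, 1.431], TCP at [0.2, 0.539, 0.231] pointing down, gripper open.
Joint ranges: [-2.76, 2.76], [-0.86, 1.69], [-1.03, 1.26], [-2.2, 2.34], [-1.47, 1.5], [-3.14, 3.14]. Speed limits (rad/s): [2.57, 2.57, 3.14, 3.14, 3.14, 3.14].

## Interface

Orientations are given as a unit quaternion [w, x, y, z].
In Python, from bench import state, vision, r gives the robot as it stands. The module is installed in compiled form; this text tells all that it offers.
- The arm moves only by the shell command python3 -m jog 'ROWS'. ROWS is JSON, a list that holds one entry, the list of rows, each a list of 7 numbers: the turn, a rotation vector about the world's x, y, z in units of pi rad (1.0 is pi rad), then the shift along the world's x, y, z in units of 0.06 m (1.0 is 0.06 m), then the gripper's target within -1 to 1 (shut at 1, half-way at 0, fully open at -1). A call has 1 to 12 rows; each row shifts and turns the commanded pose from where the row before left it; what a row does not reach is not made up. A row lasts 1/8 s, in which the tool goes at most 62.5 mm and 10.7 degrees, less where a joint would pass 70% of its speed; a pose out of reach is approached as far as the arm can. A call with a number of a shift or a turn outside -1 to 1 is refused whole. A call with a gripper value outside its range is refused whole. The fingers move at their own pace and stop on an object; the grip force is fixed at half the most. Time passes only in rows, so rows that do not move let the fingers close. It gives the time, the measured TCP pose, the force and the opening at its end, in the units of the state.
- state(): the state, without advancing time (a new reading comes with each control period).
- vision.grab_frame(name): name is "side" or "top"; returns the picture (400x640x3 uint8, red, green, blue); there is no depth.
- vision.camera_info(name): a dict with "fx", "fy", "cx", "cy" (pixels), "cam_to_world" (4x4, takes a point from camera to world coordinates). Camera axes: x right, y down, z forward; pixel columns grow to the right and rows downward; lengths in m; the calibration is good to about 2 mm. A picture is of the moment at which its call begins. camera_info takes no time and is no camera call.
- r.finish_job(): hands the job in, once; it reports no verdict.
The state is a dict: "t": time; "joints": joint angles; "joint_velocities": joint speeds; "effort": joint torques, N m; "eef_pos": TCP position; "ee_rot": TCP orientation; "contact_force": force on the tool from outside, world axes, zero at the start; "wrist_torque": the same for the moment, N m; "opening": opening from 0.0 (shut) to 1.0 (fully open).
Only numpy, scipy, OpenCV 4.12 (cv2) and the standard library are available. Lean on these libraries where they do the work, as an engineer would, in place of code of your own. Each camera call takes 0.05 s, during which the arm holds its last target.

## Task

The dial gauge on the comparator stand rests on its setting block but does not read zero. Turn its black knurled bezel, which carries the scale, until the red zero mark stands under the black pointer (within half a scale division), and let go. Leave the pointer where it is, and do not disturb the tray, the can, the carton or the screwdriver.

Things in the scene. Friction and masses are not known exactly. Their poses are not given: they have to be found in the camera images.
- bezel_centre (a point): Centre of the face-up dial gauge's bezel: on its upright turning axis, half-way up its rim, 121 mm above the bench. The bezel is a black knurled ring 60 mm across, 18 mm high (112 to 130 mm above the bench), closed by a flat clear crystal over the white scale. Grip it across the rim in any direction; it turns with a light, even friction of about 0.06 N m and stays where it is left.
- stand: Heavy comparator stand fixed to the bench; origin on the bench under the bezel's axis. Under the bezel: gauge body 50 mm across down to 92 mm, then free space down to a bracket, top 84 mm above the bench. Column: 95 mm from the axis on the stand's +x side, 20 mm thick (collar 34 mm), 105 mm high. Base: 22 mm high, 110 mm wide, from x = -65 to 125 mm.
- zero_mark (a point): The red zero mark on the scale, 22 mm from the bezel's axis and 124 mm above the bench; it turns with the bezel. It is a red band on the white scale that spans half a division to either side of zero (one division is 18 degrees, 20 to the turn), with a red patch, 8 mm wide, on the black rim beside its middle.
- pointer_tip (a point): The tip of the black pointer under the crystal, 22 mm from the bezel's axis and 124 mm above the bench. The pointer does not turn with the bezel and cannot be touched through the crystal. A short stub of it, 8 mm, lies on the other side of the axis. The gauge reads zero when this tip and the zero mark are at the same place.
- bezel (a joint): Angle of the bezel (rad), growing anticlockwise seen from above, without limits. At 0 the zero mark lies on the stand's -x side. Starts between -1 and 1.
- pointer (a joint): Angle of the pointer (rad), growing anticlockwise seen from above; at 0 it points to the stand's -x side, so the gauge reads zero when the bezel angle equals it, give or take whole turns. Starts between 1.9 and 4.4, so the bezel must be turned by 0.9 to 3.14 rad the shorter way.
- tray: Loose open aluminium tray, 150 x 120 mm and 32 mm high, beside the stand. Origin at the centre of its underside. To be left alone.
- can: Loose red open can, 66 mm across and 60 mm high, standing in the tray. Origin at the centre of its underside. To be left alone.
- carton: Loose brown carton, 90 x 70 mm and 35 mm high, on the other side of the stand. Origin at the centre of its underside. To be left alone.
- driver: Loose screwdriver, 150 mm long with a blue handle 26 mm thick, lying on the bench in front of the stand. Origin half-way along it, on the bench; x axis towards the blade. To be left alone.
Things that resemble listed ones, but are neither listed nor needed, are in the scene too. There is more than one size of the stand; the job needs the middle-sized.

How it is judged:
By the outcome, as a careful person would: the job done as asked, in the order asked, and still so for the second after the job is handed in, with the robot touching nothing.
It also fails if it takes over 58 s, if anything falls off the work surface, if the arm or the gripper's body presses on something with over 40 N, if the wrist force passes 120 N, or if a joint passes its speed limit or range.

## Working session

There is one attempt and no reset: what is moved stays moved. The work goes in short steps, Python scripts to look and compute and a shell command to move; the robot and the scene stay as the last step left them, time stands still between calls to the robot, and variables do not carry over. Pictures are saved under pics/ and viewed, and the job is handed in when it is done.

```bash
mkdir -p pics; python3 - <<'E'
from bench import state, vision, r
import cv2
for n in("top","side"):
    cv2.imwrite(f"pics/{n}0.png",vision.grab_frame(n)[:,:,::-1])
    c=vision.camera_info(n);print(n,c["fx"],c["fy"],c["cx"],c["cy"]);print(c["cam_to_world"])
s=state();print(s["t"],s["eef_pos"],s["ee_rot"],s["opening"],r.grip_depth)
E
```

```text
top 446.8006269072484 446.8006269072484 323.6732149930991 204.79738276675997
[[-1.04846727e-01 -9.72895218e-01  2.06111761e-01  2.35579649e-01]
 [-9.94487808e-01  1.02345395e-01 -2.27907756e-02  2.58704992e-02]
 [ 1.07844714e-03 -2.07365171e-01 -9.78263013e-01  1.30441599e+00]
 [ 0.00000000e+00  0.00000000e+00  0.00000000e+00  1.00000000e+00]]
side 494.613677054228 494.613677054228 315.7307460107305 202.6255356464609
[[ 0.72929627 -0.51158513  0.45432104 -0.13461417]
 [-0.6840207  -0.56028202  0.46711856 -0.62830339]
 [ 0.015577   -0.65143282 -0.7585464   1.14389106]
 [ 0.          0.          0.          1.        ]]
0.1 [0.19957273 0.53879905 0.2305169 ] [-2.29046740e-04  1.76470876e-01  9.84305547e-01 -7.53884225e-04] 0.9959471299058507 0.0187
```

View pics/top0.png

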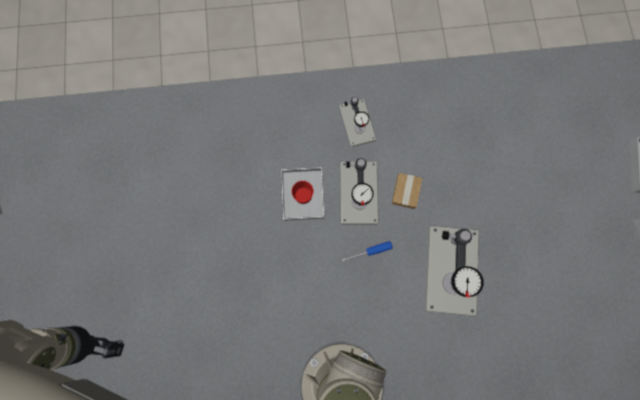

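View pics/side0.png

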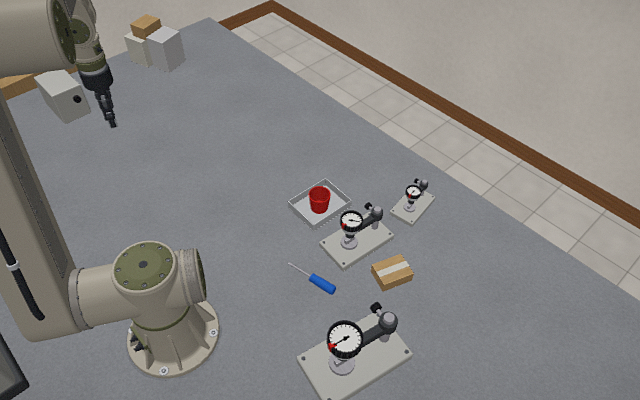

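Three gauges could be taken for the target, in the top view: small at (361,120), middle at (362,194) and large at (467,281). I choose the middle one. It lies between the tray and the carton with the driver in front, and its bezel is about 23 px across, which matches 60 mm. I'll check that in a close crop.

```bash
cat > h.py <<'E'
import numpy as np, cv2
from bench import state, vision, r
def cast(n,u,v,z):
    c=vision.camera_info(n);T=np.array(c["cam_to_world"])
    d=T[:3,:3]@np.array([(u-c["cx"])/c["fx"],(v-c["cy"])/c["fy"],1.]);o=T[:3,3]
    return o+d*(z-o[2])/d[2]
def proj(n,p):
    c=vision.camera_info(n);T=np.array(c["cam_to_world"])
    q=T[:3,:3].T@(np.array(p)-T[:3,3]);return np.array([c["fx"]*q[0]/q[2]+c["cx"],c["fy"]*q[1]/q[2]+c["cy"]])
def crop(im,x,y,w,h,s,name):
    cv2.imwrite(name,cv2.resize(im[y:y+h,x:x+w,::-1],None,fx=s,fy=s,interpolation=cv2.INTER_NEAREST))
def yaw(s):
    from scipy.spatial.transform import Rotation as R
    q=s["ee_rot"];return R.from_quat([q[1],q[2],q[3],q[0]]).as_matrix()
E
python3 - <<'E'
from h import *
t=vision.grab_frame("top");s=vision.grab_frame("side")
crop(t,342,174,40,40,10,"pics/a.png");crop(s,325,195,56,56,8,"pics/b.png")
cv2.imwrite("pics/ab.png",np.hstack([cv2.resize(cv2.imread("pics/a.png"),(400,400)),cv2.resize(cv2.imread("pics/b.png"),(400,400))]))
print(yaw(state()))
E
```

```text
[[-9.37705702e-01  3.47430134e-01 -5.63560765e-04]
 [ 3.47430537e-01  9.37705227e-01 -9.63644472e-04]
 [ 1.93654747e-04 -1.09941314e-03 -9.99999377e-01]]
```

View pics/ab.png

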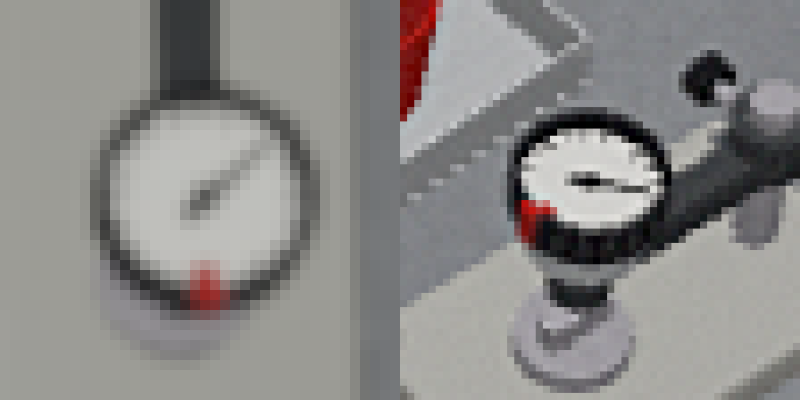

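The crop shows the middle gauge. In the top view the red mark points down at about (362.5,202.5) and the pointer tip is up and right at about (369,188). Next I measure the centre and both angles in the two views.

```bash
cat > meas.py <<'E'
from h import *
import sys
def meas(n,c0,rad,zc=0.13,verbose=True):
    im=vision.grab_frame(n);x0,y0=int(c0[0])-rad,int(c0[1])-rad
    S=8;p=cv2.resize(im[y0:y0+2*rad,x0:x0+2*rad],None,fx=S,fy=S,interpolation=cv2.INTER_CUBIC)
    hsv=cv2.cvtColor(p,cv2.COLOR_RGB2HSV)
    white=((hsv[...,1]<40)&(hsv[...,2]>190)).astype(np.uint8)
    k,l,st,ce=cv2.connectedComponentsWithStats(white)
    i=1+np.argmax(st[1:,4]);w=(l==i).astype(np.uint8)
    cs,_=cv2.findContours(w,cv2.RETR_EXTERNAL,cv2.CHAIN_APPROX_NONE)
    h=cv2.convexHull(np.vstack(cs));e=cv2.fitEllipse(h)
    f=lambda q:((q[0]+.5)/S-.5+x0,(q[1]+.5)/S-.5+y0)
    cp=f(e[0]);C=cast(n,*cp,0.124)
    red=(((hsv[...,0]<10)|(hsv[...,0]>170))&(hsv[...,1]>110)&(hsv[...,2]>80))
    hm=np.zeros(w.shape,np.uint8);cv2.fillConvexPoly(hm,h,1);
    hin=cv2.erode(hm,np.ones((9,9)))
    # world-plane maps of pixels
    def pts(m,z):
        v,u=np.nonzero(m);return np.array([cast(n,*f((a,b)),z)[:2] for a,b in zip(u[::3],v[::3])])
    out={}
    R=pts(red,0.126);R=R[np.linalg.norm(R-C[:2],axis=1)<.04]
    d=R.mean(0)-C[:2];out['red']=np.degrees(np.arctan2(d[1],d[0]))
    Rn=pts(red&(hm>0),0.124)
    if len(Rn):
        d=Rn.mean(0)-C[:2];out['redin']=np.degrees(np.arctan2(d[1],d[0]))
    g=p.astype(int).max(2);dark=(g<150)&(hin>0)&~cv2.dilate(red.astype(np.uint8),np.ones((15,15))).astype(bool)
    D=pts(dark,0.124)-C[:2];rr=np.linalg.norm(D,axis=1);D=D[(rr>.007)&(rr<.0195)]
    if len(D):
        a=np.arctan2(D[:,1],D[:,0]);m=np.angle(np.exp(1j*a).mean());out['ptr']=np.degrees(m);out['n']=len(D);out['std']=np.degrees(np.std(np.angle(np.exp(1j*(a-m)))))
    print(n,"px",np.round(cp,2),"axes",np.round(np.array(e[1])/S,1),"C",np.round(C,4),{k:round(float(v),1) for k,v in out.items()})
    return C,out
E
python3 - <<'E'
from meas import *
meas("top",(362,194),16);meas("side",(351,220),18)
print(cast("top",361,163,.105))
for n in("top","side"):
  print(n,[np.round(proj(n,p),1) for p in ([0.46,0,0],[.5,-.06,.13])])
E
```

```text
top px [362.46 193.98] axes [12.9 14.7] C [ 0.5031 -0.1095  0.124 ] {'red': 171.0, 'ptr': -41.5, 'n': 66.0, 'std': 27.4}
side px [351.13 219.52] axes [12.9 18.5] C [ 0.5051 -0.1064  0.124 ] {'red': 178.9, 'redin': 177.7, 'ptr': -64.9, 'n': 141.0, 'std': 45.1}
[ 0.5963213  -0.11855226  0.105     ]
top [array([323.9, 221.5]), array([344.6, 196.5])]
side [array([310.9, 233.4]), array([337.5, 209.1])]
```

```bash
cat > meas.py <<'E'
from h import *
def meas(n,C,im=None):
    """angular profile in the plane z=.124 about centre C (world)"""
    if im is None: im=vision.grab_frame(n)
    f=im.astype(np.float32)
    th=np.radians(np.arange(0,360,1.))
    def ring(r,z):
        P=[proj(n,(C[0]+r*np.cos(t),C[1]+r*np.sin(t),z)) for t in th]
        P=np.array(P,np.float32)
        return cv2.remap(f,P[None,:,0],P[None,:,1],cv2.INTER_LINEAR)[0]
    g=np.mean([ring(r,.124).min(1) for r in np.arange(.010,.0175,.001)],0)
    red=lambda a:np.clip(a[:,0]-np.maximum(a[:,1],a[:,2])-25,0,None)
    rd=np.mean([red(ring(r,.124)) for r in np.arange(.019,.0245,.001)],0)
    rr=np.mean([red(ring(r,.130)) for r in np.arange(.026,.0305,.001)],0)
    def cen(w):
        i=np.argmax(cv2.GaussianBlur(w[None].astype(np.float32),(0,0),4,borderType=cv2.BORDER_WRAP)[0]);m=np.abs((np.arange(360)-i+180)%360-180)<35
        return np.degrees(np.angle((w*m*np.exp(1j*th)).sum()))
    med=np.median(g);dk=np.clip(med-12-g,0,None)
    print(n,"ptr %.1f red-scale %.1f red-rim %.1f"%(cen(dk),cen(rd),cen(rr)),"dark",round(float(dk.max())),"red",round(float(rd.max())),round(float(rr.max())))
def centre(n,c0,rad,thr=135):
    im=vision.grab_frame(n);x0,y0=c0[0]-rad,c0[1]-rad;S=8
    p=cv2.resize(im[y0:y0+2*rad,x0:x0+2*rad],None,fx=S,fy=S,interpolation=cv2.INTER_CUBIC)
    k,l,st,ce=cv2.connectedComponentsWithStats((p.min(2)>thr).astype(np.uint8))
    b=[i for i in range(1,k) if st[i,0]>0 and st[i,1]>0 and st[i,0]+st[i,2]<p.shape[1] and st[i,1]+st[i,3]<p.shape[0]]
    i=max(b,key=lambda i:st[i,4])
    cs,_=cv2.findContours((l==i).astype(np.uint8),cv2.RETR_EXTERNAL,cv2.CHAIN_APPROX_NONE)
    e=cv2.fitEllipse(cv2.convexHull(np.vstack(cs)))
    u,v=(np.array(e[0])+.5)/S-.5+[x0,y0]
    print(n,round(u,2),round(v,2),"axes",np.round(np.array(e[1])/S,1),[np.round(cast(n,u,v,z),4) for z in(.124,.13)]);return im
E
python3 - <<'E'
from meas import *
a=centre("top",(362,194),16);b=centre("side",(351,220),18)
for C in((.503,-.109),(.504,-.108),(.505,-.1065)):
  print(C);meas("top",C,a);meas("side",C,b)
E
```

```text
top 362.02 193.14 axes [17.7 18.8] [array([ 0.5056, -0.1086,  0.124 ]), array([ 0.5042, -0.1079,  0.13  ])]
side 351.25 219.59 axes [13.6 19.4] [array([ 0.5051, -0.1067,  0.124 ]), array([ 0.5014, -0.1098,  0.13  ])]
(0.503, -0.109)Traceback (most recent call last):
  File "<stdin>", line 4, in <module>
  File "meas.py", line 13, in meas
    rd=np.mean([red(ring(r,.124)) for r in np.arange(.019,.0245,.001)],0)
                    ~~~~^^^^^^^^
  File "meas.py", line 8, in ring
    P=[proj(n,(C[0]+r*np.cos(t),C[1]+r*np.sin(t),z)) for t in th]
       ~~~~^^^^^^^^^^^^^^^^^^^^^^^^^^^^^^^^^^^^^^^^^
  File "h.py", line 8, in proj
    c=vision.camera_info(n);T=np.array(c["cam_to_world"])
ValueError: time passes only in moves, steps and waits
```

```bash
sed -i 's/^import numpy as np, cv2/import numpy as np, cv2, functools/; s/vision.camera_info(n);T/cam(n);T/' h.py; cat >> h.py <<'E'
@functools.lru_cache(None)
def cam(n): return vision.camera_info(n)
E
python3 - <<'E'
from meas import *
a=vision.grab_frame("top");b=vision.grab_frame("side")
for C in((.503,-.109),(.5045,-.108),(.505,-.1065)):
  print(C);meas("top",C,a);meas("side",C,b)
print(state()["t"])
E
```

```text
(0.503, -0.109)Traceback (most recent call last):
  File "<stdin>", line 4, in <module>
  File "meas.py", line 19, in meas
    print(n,"ptr %.1f red-scale %.1f red-rim %.1f"%(cen(dk),cen(rd),cen(rr)),"dark",round(float(dk.max())),"red",round(float(rd.max())),round(float(rr.max())))
                                                    ~~~^^^^
  File "meas.py", line 16, in cen
    i=np.argmax(cv2.GaussianBlur(w[None].astype(np.float32),(0,0),4,borderType=cv2.BORDER_WRAP)[0]);m=np.abs((np.arange(360)-i+180)%360-180)<35
                ~~~~~~~~~~~~~~~~^^^^^^^^^^^^^^^^^^^^^^^^^^^^^^^^^^^^^^^^^^^^^^^^^^^^^^^^^^^^^^^
cv2.error: OpenCV(4.12.0) /io/opencv/modules/imgproc/src/filter.dispatch.cpp:130: error: (-215:Assertion failed) columnBorderType != BORDER_WRAP in function 'init'
```

```bash
sed -i 's/cv2.GaussianBlur(w\[None\].astype(np.float32),(0,0),4,borderType=cv2.BORDER_WRAP)\[0\]/gaussian_filter1d(w,4,mode="wrap")/; s/^from h import \*/from h import *\nfrom scipy.ndimage import gaussian_filter1d/' meas.py
python3 - <<'E'
from meas import *
a=vision.grab_frame("top");b=vision.grab_frame("side")
for C in((.503,-.109),(.5045,-.108),(.505,-.1065)):
  print(C);meas("top",C,a);meas("side",C,b)
print(state()["t"])
E
```

```text
(0.503, -0.109)
top ptr -46.6 red-scale 172.2 red-rim 172.0 dark 28 red 69 65
side ptr -48.3 red-scale 168.1 red-rim 171.9 dark 107 red 92 116
(0.5045, -0.108)
top ptr -54.7 red-scale 174.8 red-rim 174.4 dark 28 red 56 76
side ptr -56.2 red-scale 172.5 red-rim 175.5 dark 100 red 77 101
(0.505, -0.1065)
top ptr -60.5 red-scale 178.5 red-rim 177.5 dark 29 red 51 78
side ptr -61.8 red-scale 176.5 red-rim 179.2 dark 90 red 70 94
0.6
```

The two views agree: the pointer is at about −57° and red at about 176° (world), so the bezel must turn about +125° anticlockwise. The centre is near (0.5045, −0.108). I move above it and pre-rotate so joint 6 has room.

```bash
python3 -m jog '[[[0,0,-0.014,0.42,-0.9,0,-1],[0,0,-0.014,0.42,-0.9,0,-1],[0,0,-0.014,0.42,-0.9,0,-1],[0,0,-0.014,0.42,-0.9,0,-1],[0,0,-0.014,0.42,-0.9,0,-1],[0,0,-0.014,0.42,-0.9,0,-1],[0,0,-0.014,0.42,-0.9,0,-1],[0,0,-0.014,0.42,-0.9,0,-1],[0,0,-0.014,0.42,-0.9,0,-1],[0,0,-0.014,0.42,-0.9,0,-1],[0,0,-0.014,0.42,-0.9,0,-1],[0,0,-0.014,0.42,-0.9,0,-1]]]'; python3 -m jog '[[[0,0,0,0,0,0,-1],[0,0,0,0,0,0,-1]]]'
python3 - <<'E'
from h import *
s=state();print(s["t"],s["eef_pos"],s["joints"]);print(yaw(s).round(3))
t=vision.grab_frame("side");crop(t,290,130,130,130,5,"pics/c.png")
t=vision.grab_frame("top");crop(t,300,130,120,120,5,"pics/d.png")
E
```

```text
t: 2.1
eef_pos: [0.5029, -0.1108, 0.2316]
ee_rot: [0.0, 0.428, 0.904, 0.0]
contact_force: [1.4, -0.1, 0.4]
opening: 1.0
t: 2.35
eef_pos: [0.5017, -0.1087, 0.231]
ee_rot: [-0.001, 0.427, 0.904, 0.0]
contact_force: [-0.5, 0.4, -0.1]
opening: 0.997
2.35 [ 0.50170115 -0.10870624  0.23103812] [-3.70074276e-01  1.94710242e-01 -1.10850443e-01  1.26642560e+00
  3.68889658e-04  5.13120822e-01]
[[-0.635  0.773 -0.001]
 [ 0.773  0.635  0.001]
 [ 0.001 -0.    -1.   ]]
```

View pics/c.png

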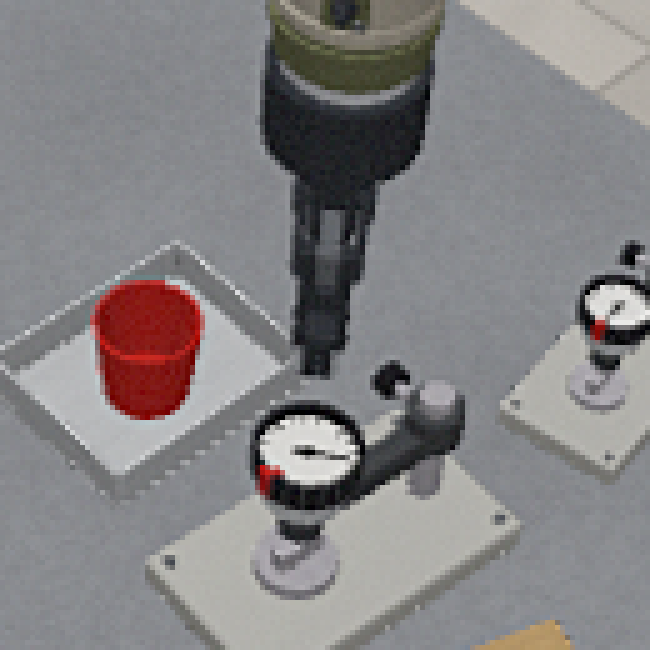

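The side view shows the gripper above the gauge, with the fingers edge-on near (353,204) px and the surroundings clear. I descend in the open position.

```bash
python3 -m jog '[[[0,0,0,0.05,0.01,-0.3,-1],[0,0,0,0,0,-0.35,-1],[0,0,0,0,0,-0.35,-1],[0,0,0,0,0,-0.35,-1],[0,0,0,0,0,-0.35,-1],[0,0,0,0,0,-0.25,-1],[0,0,0,0,0,-0.2,-1],[0,0,0,0,0,0,-1],[0,0,0,0,0,0,-1]]]'
python3 - <<'E'
from h import *
t=vision.grab_frame("side");crop(t,310,160,90,90,7,"pics/e.png")
print(state()["contact_force"],state()["eef_pos"])
E
```

```text
t: 3.58
eef_pos: [0.5056, -0.1083, 0.1029]
ee_rot: [0.0, 0.427, 0.904, 0.0]
contact_force: [-0.3, 0.1, -0.0]
opening: 1.002
[ 0.41391103  0.36999017 -0.45631623] [ 0.50573815 -0.10837136  0.10305441]
```

View pics/e.png

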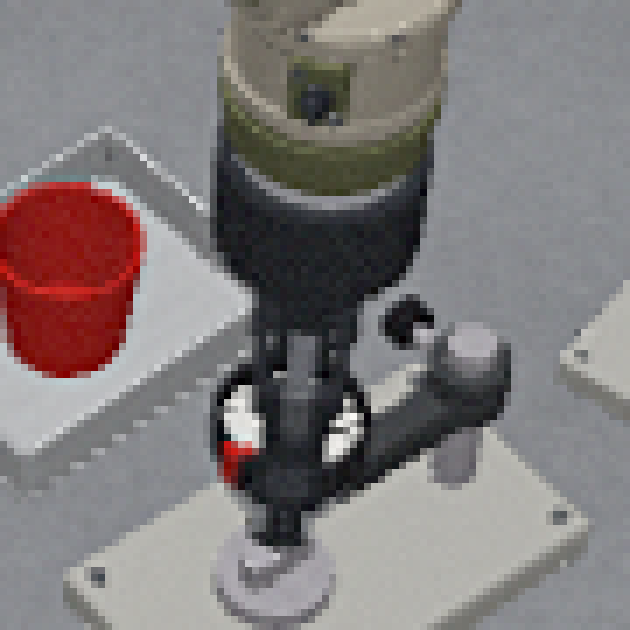

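The near finger (x≈352.8 px) is centred on the gauge (x≈351.9 px) and there is no contact. I close the gripper.

```bash
python3 -m jog '[[[0,0,0,0,0,0,-0.3],[0,0,0,0,0,0,-0.1],[0,0,0,0,0,0,0.1],[0,0,0,0,0,0,0.4],[0,0,0,0,0,0,1],[0,0,0,0,0,0,1],[0,0,0,0,0,0,1],[0,0,0,0,0,0,1]]]'
python3 - <<'E'
from h import *
s=state();print(s["contact_force"],s["wrist_torque"],s["eef_pos"],s["opening"],yaw(s).round(3)[:,0])
E
```

```text
t: 4.62
eef_pos: [0.5047, -0.1092, 0.1033]
ee_rot: [0.0, 0.427, 0.904, -0.001]
contact_force: [-5.4, -2.7, 6.0]
opening: 0.682
[-5.3664335  -2.74990348  5.97951311] [-0.57406002  0.91253531  0.07069014] [ 0.50465164 -0.10924997  0.10330045] 0.6818849279986255 [-0.635  0.773 -0.001]
```

It gripped with the opening at 58 mm and small forces. I make a slight centring shift, then turn anticlockwise 99°, checking on the way.

```bash
python3 -m jog '[[[0,0,0,-0.02,-0.015,0,1],[0,0,0.05,0,0,0,1],[0,0,0.05,0,0,0,1],[0,0,0.05,0,0,0,1],[0,0,0.05,0,0,0,1],[0,0,0,0,0,0,1]]]'
python3 - <<'E'
from h import *
s=state();print(s["contact_force"],s["wrist_torque"],s["eef_pos"],s["opening"],yaw(s).round(3)[:,0])
E
```

```text
t: 5.38
eef_pos: [0.505, -0.1087, 0.1033]
ee_rot: [0.001, 0.126, 0.992, 0.001]
contact_force: [0.8, 1.3, 5.4]
opening: 0.685
[0.75216583 1.29140136 5.43987534] [ 0.32108768 -0.07962022  0.03933291] [ 0.50502493 -0.10869994  0.10329744] 0.6848545082793314 [-0.968  0.25  -0.002]
```

```bash
python3 -m jog '[[[0,0,0.05,0,0,0,1],[0,0,0.05,0,0,0,1],[0,0,0.05,0,0,0,1],[0,0,0.05,0,0,0,1],[0,0,0.05,0,0,0,1],[0,0,0.05,0,0,0,1],[0,0,0.05,0,0,0,1],[0,0,0.05,0,0,0,1],[0,0,0.05,0,0,0,1],[0,0,0.04,0,0,0,1],[0,0,0,0,0,0,1],[0,0,0,0,0,0,1]]]'
python3 - <<'E'
from h import *
s=state();print(s["contact_force"],s["wrist_torque"],s["eef_pos"],s["opening"],yaw(s).round(3)[:,0],s["joints"][5])
t=vision.grab_frame("side");crop(t,310,160,90,90,7,"pics/f.png")
E
```

```text
t: 6.88
eef_pos: [0.5043, -0.1073, 0.1033]
ee_rot: [0.002, -0.6, 0.8, 0.001]
contact_force: [-0.5, 7.4, 8.4]
opening: 0.683
[-0.50629378  7.3757613   8.36913252] [1.2672169  0.10981511 0.06256049] [ 0.50431072 -0.10733078  0.1032946 ] 0.6833593574550992 [-0.28  -0.96  -0.004] -1.6542045725495838
```

View pics/f.png

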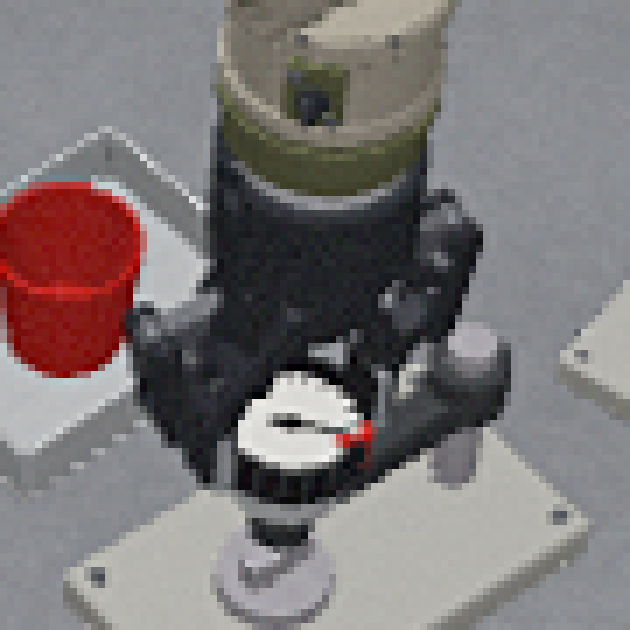

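The side view shows the red mark now beside the pointer tip at about (361,222) px, with red perhaps slightly short. I measure before letting go.

```bash
python3 - <<'E'
from meas import *
b=vision.grab_frame("side")
for C in((.5045,-.108),(.505,-.1065),(.5055,-.1055)): meas("side",C,b)
cv2.imwrite("pics/g.png",cv2.resize(b[205:237,335:370,::-1],None,fx=16,fy=16,interpolation=cv2.INTER_CUBIC))
# hub & tips predicted in the image
for C in((.5045,-.108),(.505,-.1065)):
  print([np.round((proj("side",(C[0]+r*np.cos(a),C[1]+r*np.sin(a),.124))-[335,205])*16+8) for r,a in((0,0),(.022,np.radians(-57)),(.022,np.radians(-66)),(.022,np.radians(-48)))])
E
```

```text
side ptr -57.2 red-scale -64.7 red-rim -62.8 dark 100 red 103 104
side ptr -62.1 red-scale -68.1 red-rim -66.7 dark 90 red 100 95
side ptr 87.4 red-scale -70.3 red-rim -70.1 dark 93 red 93 81
[array([271., 248.]), array([402., 274.]), array([396., 290.]), array([404., 258.])]
[array([266., 241.]), array([397., 267.]), array([392., 283.]), array([399., 251.])]
```

View pics/g.png

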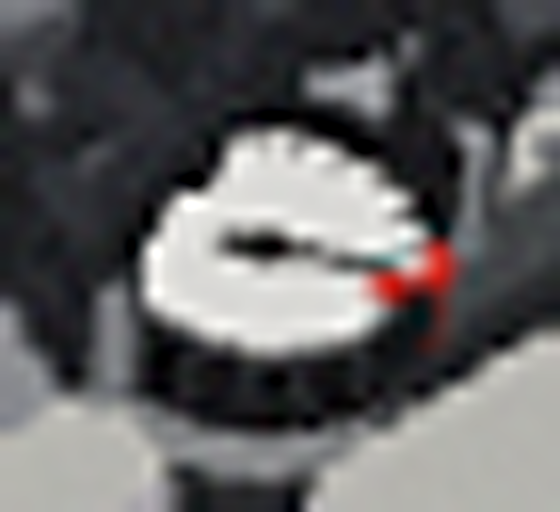

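Red lags the pointer by 6–7° in the side view, with the pointer at the band's upper edge. I turn a further 7° (0.04), then measure again.

```bash
python3 -m jog '[[[0,0,0.02,0,0,0,1],[0,0,0.02,0,0,0,1],[0,0,0,0,0,0,1],[0,0,0,0,0,0,1]]]'
python3 - <<'E'
from meas import *
s=state();print(s["contact_force"],yaw(s).round(3)[:,0])
b=vision.grab_frame("side")
for C in((.5045,-.108),(.505,-.1065)): meas("side",C,b)
cv2.imwrite("pics/i.png",cv2.resize(b[205:237,335:370,::-1],None,fx=16,fy=16,interpolation=cv2.INTER_CUBIC))
E
```

```text
t: 7.48
eef_pos: [0.5042, -0.1073, 0.1033]
ee_rot: [0.002, -0.649, 0.761, 0.001]
contact_force: [-2.2, 6.7, 8.9]
opening: 0.684
[-2.17583066  6.65588517  8.88273234] [-0.158 -0.987 -0.004]
side ptr -56.3 red-scale -57.7 red-rim -56.3 dark 104 red 112 102
side ptr 84.1 red-scale -61.4 red-rim -60.7 dark 124 red 97 107
```

View pics/i.png

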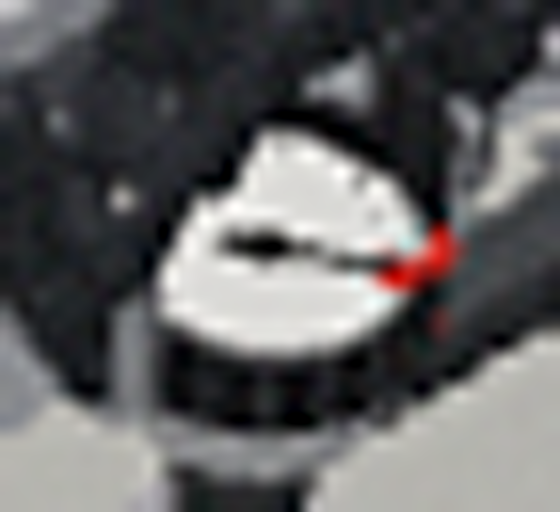

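Red and pointer now agree within about 2°. I release gently, rise, and verify with an unobstructed view.

```bash
python3 -m jog '[[[0,0,0,0,0,0,-0.3],[0,0,0,0,0,0,-0.6],[0,0,0,0,0,0,-1],[0,0,0,0,0,0,-1],[0,0,0,0,0,0,-1],[0,0,0,0,0,0,-1]]]'; python3 -m jog '[[[0,0,0,0,0,0.2,-1],[0,0,0,0,0,0.4,-1],[0,0,0,0,0,0.4,-1],[0,0,0,0,0,0.5,-1],[0,0,0,0,0,0.5,-1],[0,0,0,0,0.6,0,-1],[0,0,0,0,0.8,0,-1],[0,0,0,0,0.8,0,-1],[0,0,0,0,0.8,0,-1],[0,0,0,0,0.8,0,-1],[0,0,0,0,0,0,-1],[0,0,0,0,0,0,-1]]]'
python3 - <<'E'
from meas import *
a=vision.grab_frame("top");b=vision.grab_frame("side")
cv2.imwrite("pics/j.png",a[:,:,::-1])
for C in((.5045,-.108),(.505,-.1065)): meas("side",C,b);meas("top",C,a)
x=cv2.resize(b[204:238,334:368,::-1],(400,400),interpolation=cv2.INTER_CUBIC)
y=cv2.resize(a[180:208,348:376,::-1],(400,400),interpolation=cv2.INTER_CUBIC)
cv2.imwrite("pics/k.png",np.hstack([y,x]))
E
```

```text
t: 8.28
eef_pos: [0.5039, -0.1092, 0.1022]
ee_rot: [-0.0, -0.648, 0.761, 0.0]
contact_force: [-0.1, 0.2, -0.5]
opening: 1.001
t: 9.78
eef_pos: [0.5041, 0.1188, 0.2229]
ee_rot: [0.0, -0.649, 0.761, -0.0]
contact_force: [0.8, -0.0, 0.5]
opening: 0.995
side ptr -56.3 red-scale -57.7 red-rim -56.2 dark 99 red 110 98
top ptr -54.5 red-scale -53.5 red-rim -54.3 dark 31 red 18 43
side ptr -61.7 red-scale -61.4 red-rim -60.7 dark 89 red 95 101
top ptr -60.3 red-scale -56.4 red-rim -57.3 dark 30 red 12 47
```

View pics/k.png

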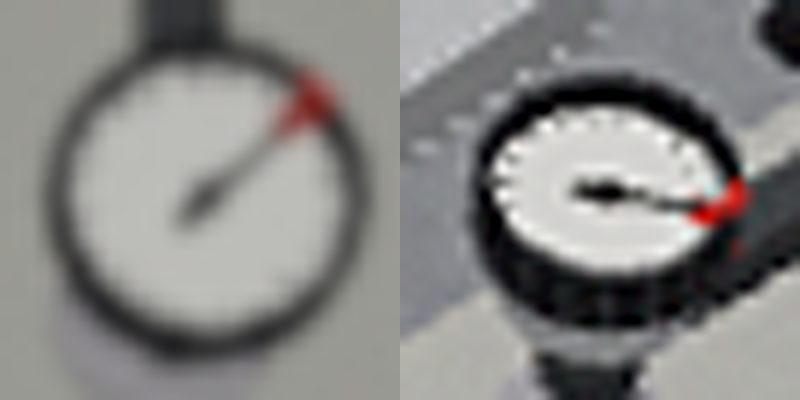

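View pics/j.png

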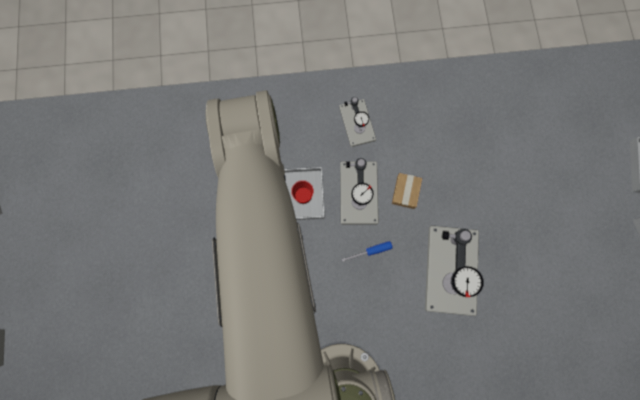

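In the top view the pointer runs into the middle of the red band, at about (369,188) px; the side view agrees, at about (361,221). The angles match within 0–4° against a tolerance of ±9°. The tray (304,193), can, carton (407,190) and screwdriver (367,252) have not moved. I hand the job in.

```bash
python3 - <<'E'
from bench import r,state
print(state()["t"],r.finish_job())
E
```

```text
the job is handed in; nothing more can be done
9.875 None
```

I turned the bezel of the middle-sized gauge about 131° anticlockwise in a single grip, until its red zero mark stood under the pointer. I then let go, backed away and handed the job in at about 9.9 s.

- **Zero setting:** after release, the red mark and the pointer agreed within about 0–1.5° in the side view and 0–4° in the top view, depending on the assumed centre. The tolerance is 9°. Before a final 7° correction, the mark had stood 6–7° short of the pointer.
- **Pointer:** it stayed where it was, reading about −55° (world) from above before and after.
- **Surroundings:** the tray, can, carton and screwdriver looked unmoved in the last top view.
- **Forces:** the measured contact forces stayed at about 11 N or less.
- **Disagreement:** the two cameras put the bezel centre about 2 mm apart, which is within their calibration. In two of the side-view checks while gripping, taken with the less likely centre, the pointer detection locked onto the gripper's shadow, so I ignored those values.

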